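# Take the finished display piece out of the vise

### The arm

A 6-joint arm with a two-finger parallel gripper is mounted at the origin on the work surface. World frame = base frame: x ahead of the robot, y to its left, z up, the work surface at z = 0. Lengths are in mm, angles in rad, forces in N, time in s.
With the tool pointing down it reaches from about 350 to 775 mm from the base axis. Payload 7.3 kg.
Tool frame: the origin (TCP) lies midway between the tips of the shut fingers; the grasp point (between the pads) lies 19 mm behind it; z points along the fingers, y is the line along which they close (so a half turn about z gives the same grasp; the last joint's range is limited). The gripper opens to 92 mm and grips with 3 to 60 N. Pads are 19 mm wide; open, the fingers measure 130 mm over their backs; the gripper's body (75 mm by 190 mm) begins 47 mm behind the grasp point.
Start: joints at [1.032, 0.342, 1.524, -0, 1.275, -0.146], TCP at [200.945, 485.042, 226.741] pointing down, gripper open.
Joint ranges: [-2.53, 2.53], [-0.77, 2.02], [0.04, 2.7], [-1, 4.14], [0.28, 2.66], [-3.11, 3.11]. Speed limits (rad/s): [2.57, 2.57, 3.14, 3.14, 3.14, 3.14].

### API

Orientations are given as [roll, pitch, yaw] about the fixed x, y, z axes, in that order (R = Rz(yaw) Ry(pitch) Rx(roll)).
In Python, from plant import * gives the robot as it stands.
- The arm moves only by the tool step_arm, never from a script. Its argument "deltas" is one flat list of numbers, 5 for each row, row after row: the shift along the world's x, y, z in mm, then the turn about the world's z in degrees, then the finger opening in mm, from 0 to 91.8. In form: [tx, ty, tz, turn, gripper, tx, ty, tz, turn, gripper, ...]. A call has exactly 10 rows; each row shifts and turns the commanded pose from where the row before left it; what a row does not reach is not made up. A row lasts 1/8 s, in which the tool goes at most 62.5 mm and 10.7 degrees, less where a joint would pass 70% of its speed; a pose out of reach is approached as far as the arm can. A call is refused whole if a number of a shift passes 62.5 or a number of a turn 10.7, either way. A call with a gripper value outside its range is refused whole. The fingers move at their own pace and stop on an object; the grip force is fixed at half the most. Time passes only in rows, so rows that do not move let the fingers close, or fill a call up. It gives the time, the measured TCP pose, the force, the opening and the grip force at its end, in the units of the state.
- get_obs(): the state, without advancing time (a new reading comes with each control period).
- capture(name): name is "scene" or "top"; returns the picture (400x640x3 uint8, red, green, blue); there is no depth.
- camera_params(name): a dict with "mtx" (3x3 intrinsics, pixels), "rvec" (rotation vector, rad) and "tvec" (3), from world to camera coordinates, as OpenCV has them. Camera axes: x right, y down, z forward; pixel columns grow to the right and rows downward; lengths in mm; the calibration is good to about 2 mm. A picture is of the moment at which its call begins. camera_params takes no time and is no camera call.
- close_job(): hands the job in; it is judged then, once.
The state is a dict: "time": time; "joint_positions": joint angles; "dq": joint speeds; "tau": joint torques, N m; "tool_pos": TCP position; "tcp_rot": TCP orientation; "contact_force": force on the tool from outside, world axes, zero at the start; "moment": the same for the moment, N m; "grip_width": finger opening in mm; "finger_force": force on a finger pad.
Only numpy, scipy, OpenCV 4.12 (cv2) and the standard library are available. Lean on these libraries where they do the work, as an engineer would, in place of code of your own. Each camera call takes 0.05 s, during which the arm holds its last target. There are 200 camera calls.

### The job

The big display shogi piece clamped in the little vise is finished: slide the vise's jaw back by its brass post until it stands at least 3 cm open, and leave it open. Then lift the piece straight up clear of the jaws, keeping it upright, and stand it on its foot near the middle of the empty piece stand, setting it down before you let go. Leave the small piece on the other stand where it is.

Things in the scene. Friction and masses are not known exactly. Their poses are not given: they have to be found in the camera images.
- jaw (a joint): Opening of the vise's blue sliding jaw in m: 0 closed on the piece, 0.045 fully open (hard stop). Slides level, away from the piece; about 3 N moves it, it stays where left. The vise is fixed to the table: dark steel base 205 x 80 mm, 25 mm high, on which the piece stands; both jaws are 80 mm wide, 30 mm thick and end 55 mm above the table.
- jaw_post (a point): Point on the axis of the upright round brass post (14 mm diameter) on the sliding jaw, 80 mm above the table, 15 mm below the post's top: grip here. The post rises from the jaw's 40 mm high carriage, 85 mm from the middle of the clamped piece, and moves with the jaw. Axes as the vise: -x is the way the jaw opens, y across the vise, z up.
- piece: Finished display piece: plain pale-yellow boxwood pentagon standing between the jaws, point up, 85 mm tall, 68 mm wide at the foot, 54 mm at the shoulders 66 mm up, 22 mm thick with flat parallel faces, about 90 g. Upper 55 mm clear of the jaws. Origin: centre of its foot. z up, y along its width, x through its thickness; while clamped the jaw opens to its -x side.
- stand: The empty piece stand, fixed to the table: dark wood, square top 120 x 120 mm, on a turned foot; flat top face 50 mm above the table. Origin: centre of its underside, on the table; z up. Its twin, with one small piece lying on it, stands on the other side of the vise; which is left and which right changes.
- captured: The small boxwood piece, 31 x 28 x 10 mm, loose, lying flat on the twin stand. Origin: under its middle. To be left where it is.
Mind the look-alikes: they are no part of the job. Leave any red or turquoise look-alike of the part that bears jaw alone.

How it is judged (in metres and radians):
On the way, in this order (a step that is already met when the one before it is completed fails the run):
1. the jaw is slid at least 25 mm open with the piece still standing in its place (within 15 mm) (value of joint jaw above 0.025 m and distance of piece from where it was at the start of the episode below 0.015 m), for 0.2 s.
2. the piece is held and lifted clear above the jaws (its foot more than 62 mm above the table), upright within 20 degrees (height (world z) of piece above 0.062 m and angle between piece's own z axis and vertical below 0.35 rad and contact force between the fingers and piece above 0.3 N), for 0.1 s.
3. the piece, still held, has its foot down on the empty stand (within 9 mm of its top), within 35 mm of the middle (height (world z) of piece below 0.059 m and horizontal distance between piece and stand below 0.035 m and contact force between the fingers and piece above 0.3 N), for 0.05 s.
At the end, for the whole second after the job is handed in: The piece stands released and still on its foot on the empty stand, upright within 10 degrees, its foot's centre within 35 mm of the middle of the top; the vise jaw is left at least 25 mm open; the small piece has not been moved from its place on the other stand (30 mm) (horizontal distance between piece and stand below 0.035 m and height (world z) of piece between 0.045 and 0.055 m and angle between piece's own z axis and vertical below 0.17 rad and linear speed of piece below 0.02 m/s and contact force between the fingers and piece below 0.1 N and value of joint jaw above 0.025 m); the robot touches nothing.
It fails at once if the display piece is tipped over (more than 35 degrees) (angle between piece's own z axis and vertical above 0.61 rad).
It fails at once if the small piece on the other stand is moved more than 30 mm (distance of captured from where it was at the start of the episode above 0.03 m).
It also fails if it takes over 48 s, if anything falls off the work surface, if the arm or the gripper's body presses on something with over 40 N, if the wrist force passes 120 N, or if a joint passes its speed limit or range.

## Working session

There is one attempt and no reset: what is moved stays moved. The work goes in short steps, Python scripts to look and compute and a tool call to move; the robot and the scene stay as the last step left them, time stands still between calls to the robot, and variables do not carry over. Pictures are saved under pics/ and viewed, at most 10 in all, crops included, and the job is handed in when it is done.

Besides the shell and the picture viewer there is one more tool, called after "Call:" by a JSON object that holds its "api" and its "payload", one argument or row to a line. step_arm: Moves the arm, as the interface text tells. Its arguments: {"type":"object","properties":{"deltas":{"type":"array","items":{"type":"number"}}},"required":["deltas"]}

```bash
mkdir -p pics; cat > h.py <<'E'
from plant import *
import numpy as np, cv2
def cam(n):
    p=camera_params(n); R=cv2.Rodrigues(np.array(p["rvec"],float))[0]
    return np.array(p["mtx"],float),R,np.array(p["tvec"],float).ravel()
def back(n,u,v,z):
    K,R,t=cam(n); d=R.T@np.linalg.solve(K,[u,v,1.]); c=-R.T@t
    return c+d*(z-c[2])/d[2]
def proj(n,P):
    K,R,t=cam(n); q=(R@np.atleast_2d(P).T).T+t; q=q@K.T
    return q[:,:2]/q[:,2:]
def snap(n,f):
    im=np.array(capture(n)); cv2.imwrite(f,im[:,:,::-1]); return im
E
python3 - <<'E'
from h import *
for n in("scene","top"):
    snap(n,f"pics/{n}0.png"); K,R,t=cam(n); print(n,K[0,0],-R.T@t)
E
```

```text
scene 514.5110101023822 [1318.97386343 -385.29194517  638.88576972]
top 401.0474403784553 [466.40424049  -6.66186795 949.91943326]
```

View pics/top0.png

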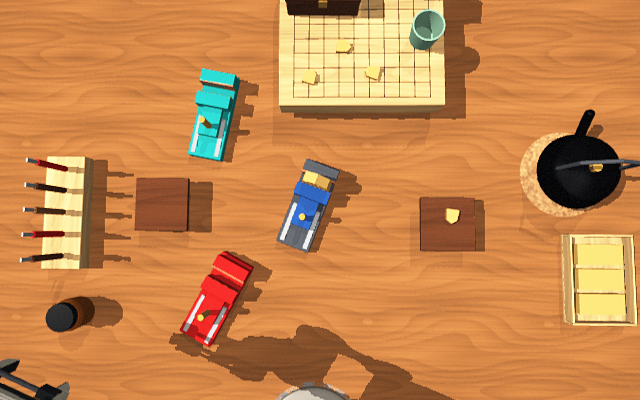

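View pics/scene0.png

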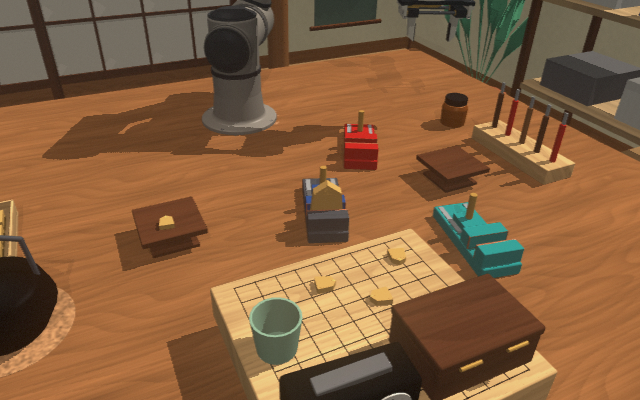

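Top view: three vise-like things are the blue/steel vise at (308,205) with the pale piece at (317,181), the red one at (217,300) and the turquoise one at (213,115). The blue one fits, since it has a blue jaw, a steel base and the piece clamped in it. The empty stand is at (162,204), and the twin with the small piece is at (447,222). I'll confirm this in an enlarged crop.

```bash
python3 - <<'E'
from h import *
a=cv2.imread("pics/top0.png")[150:260,265:355]; b=cv2.imread("pics/scene0.png")[155:250,290:365]
a=cv2.resize(a,None,fx=5,fy=5,interpolation=2); b=cv2.resize(b,None,fx=5,fy=5,interpolation=2)
o=np.zeros((550,800,3),np.uint8); o[:,:425]=a[:,:425]; o[:475,425:800]=b
cv2.imwrite("pics/crop.png",o)
# stand top by colour
im=cv2.imread("pics/top0.png").astype(int)
for n,(x0,x1,y0,y1) in dict(stand=(120,200,165,240)).items():
    s=im[y0:y1,x0:x1]; m=(s[:,:,2]<125)&(s[:,:,2]>70)
    c=max(cv2.findContours(m.astype(np.uint8),0,2)[0],key=cv2.contourArea)
    r=cv2.minAreaRect(c); print(n,r,back("top",r[0][0]+x0,r[0][1]+y0,50))
E
```

```text
stand ((75.5, 63.0), (6.0, 7.0), 90.0) [465.95718587 267.99066386  50.        ]
```

View pics/crop.png

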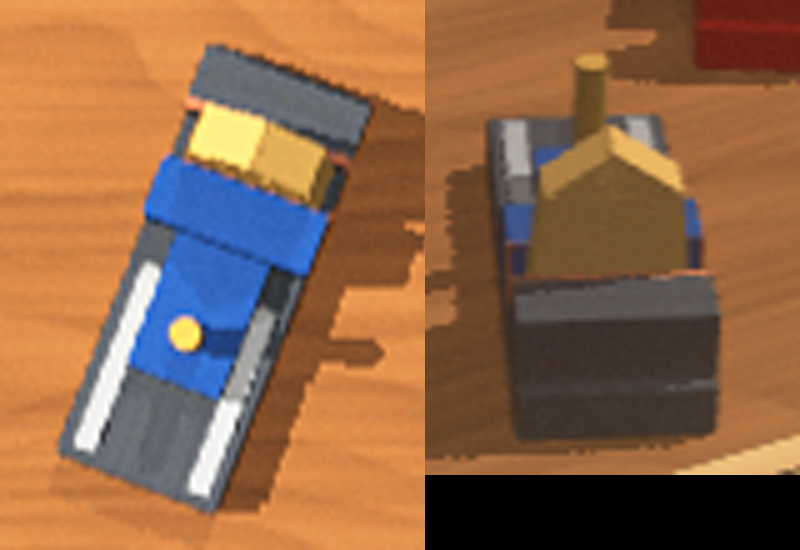

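The crop confirms it: the steel-and-blue vise with the piece in it, brass post top at (302,217), jaw closed. Next I fit the vise pose from its features in both views, and the stand centre.

```bash
cat > fit.py <<'E'
from h import *
from scipy.optimize import least_squares
T=lambda x,y:(x/5+265-.4,y/5+150-.4); S=lambda x,y:((x-425)/5+290-.4,y/5+155-.4)
# local: x opposite to opening
obs=[("top",(-85,0,95),T(185,333)),("scene",(-85,0,95),S(592,62)),
("top",(11,0,85),T(270,134)),("top",(-11,0,85),T(254,180)),("scene",(11,0,85),S(610,155)),("scene",(-11,0,85),S(610,127)),
("top",(41,40,55),T(208,45)),("top",(41,-40,55),T(372,102)),
("top",(-41,40,55),T(147,213)),("top",(-41,-40,55),T(306,275)),
("scene",(41,40,55),S(720,320) ),("scene",(41,-40,55),S(514,322)),("scene",(11,27,66),S(686,193)),("scene",(11,-27,66),S(543,195))]
def W(p,l):
    c,s=np.cos(p[2]),np.sin(p[2]); return np.array([p[0]+c*l[0]-s*l[1],p[1]+s*l[0]+c*l[1],l[2]])
def res(p): return np.concatenate([proj(n,W(p,l))[0]-o for n,l,o in obs])
r=least_squares(res,[530,0,-.4],loss="soft_l1"); p=r.x
print(p,np.degrees(p[2])); print(res(p).reshape(-1,2).round(1))
print("post",W(p,(-85,0,80)),"dir -x",W(p,(-1,0,0))-W(p,(0,0,0)))
im=cv2.imread("pics/top0.png"); s=im[160:250,115:225].astype(int)
m=((s[:,:,2]-s[:,:,0])<85)&(s[:,:,2]>75)
hsv=s[40,50],s[40,80],s[40,100],s[40,10]; print(hsv)
print("stand",back("top",162,203.8,50))
for c in [(400,1)]: pass
E
python3 fit.py; python3 -c "
from h import *;o=get_obs();print(o['tool_pos'],o['tcp_rot'],o['grip_width'],o['time'])
im=cv2.imread('pics/top0.png');print(im[204,125:220,2].tolist(),im[165:245,155,2].tolist())
print([back('scene',*q,50) for q in[(418,161),(455,151),(489,165),(449,178)]])"
```

```text
[ 5.71376068e+02 -2.77746680e+00 -3.63070584e-01] -20.80241214301567
[[-0.1  0.6]
 [-0.1  0. ]
 [-0.8 -0.7]
 [-1.3 -0.5]
 [ 0.5 11. ]
 [-0.6 10.4]
 [-0.1  0.2]
 [ 0.3  1.5]
 [-1.2  0.3]
 [ 0.3  0.8]
 [ 0.2 -0.9]
 [-0.1 -0. ]
 [-1.3 11.1]
 [-0.2 11.5]]
post [491.91715614  27.40997024  80.        ] dir -x [-0.93481073  0.35514632  0.        ]
(array([ 45,  79, 144]), array([ 45,  81, 135]), array([ 67, 131, 209]), array([ 71, 137, 221]))
stand [519.9966726 346.0500585  50.       ]
[200.75867516 484.72528268 226.11850128] [-3.14024032e+00 -2.07590813e-04  2.74878968e+00] 91.76624381660878 0.1
[225, 226, 222, 217, 216, 211, 208, 208, 213, 213, 171, 132, 133, 133, 139, 137, 136, 138, 138, 140, 138, 138, 138, 137, 138, 136, 138, 137, 140, 139, 140, 139, 138, 139, 140, 142, 137, 140, 137, 141, 138, 141, 139, 143, 138, 142, 141, 140, 138, 141, 139, 139, 136, 139, 141, 137, 142, 139, 137, 141, 137, 151, 72, 36, 94, 133, 128, 131, 128, 124, 128, 126, 129, 126, 127, 127, 127, 129, 128, 128, 129, 124, 126, 129, 125, 127, 132, 218, 213, 211, 208, 208, 211, 209, 206] [215, 214, 223, 226, 229, 225, 215, 213, 220, 226, 228, 230, 204, 149, 146, 151, 152, 151, 141, 147, 145, 148, 149, 140, 132, 136, 139, 136, 143, 145, 150, 138, 128, 137, 134, 136, 129, 131, 134, 140, 149, 149, 144, 149, 146, 148, 152, 153, 150, 148, 149, 147, 148, 148, 142, 148, 145, 141, 140, 135, 133, 146, 150, 150, 136, 133, 175, 205, 207, 210, 203, 197, 194, 198, 198, 198, 202, 208, 206, 203]
[array([486.89796938, 275.02861284,  50.        ]), array([482.26065619, 384.52424242,  50.        ]), array([567.79241943, 414.3083795 ,  50.        ]), array([577.00439515, 294.4435515 ,  50.        ])]
```

The 11 px residuals on the piece come from my model: it stands on the 25 mm base, so its top is at z=110. I'll refit with that.

```bash
sed -i 's/0,85)/0,110)/g; s/27,66)/27,91)/g' fit.py; python3 fit.py | grep -v array
```

```text
[ 5.71678750e+02 -3.16804169e+00 -3.63601066e-01] -20.83280650197941
[[ 0.1  0.4]
 [-0.2  0.1]
 [-0.6 -2.4]
 [-1.2 -2. ]
 [ 0.7  0.3]
 [-0.3 -0.2]
 [ 0.1  0. ]
 [ 0.4  1.3]
 [-1.   0.2]
 [ 0.4  0.7]
 [ 0.1 -0.8]
 [-0.2  0.1]
 [-0.9  0.6]
 [-0.1  1. ]]
post [492.23586319  27.06154259  80.        ] dir -x [-0.9346222   0.35564217  0.        ]
stand [519.9966726 346.0500585  50.       ]
```

Call:
{"api": "step_arm", "payload": {
  "deltas": [29, -45.7, -6, -8.8, 60, 29, -45.7, -6, -8.8, 60, 29, -45.7, -6, -8.8, 60, 29, -45.7, -6, -8.8, 60, 29, -45.7, -6, -8.8, 60, 29, -45.7, -6, -8.8, 60, 29, -45.7, -6, -8.8, 60, 29, -45.7, -6, -8.8, 60, 29, -45.7, -6, -8.8, 60, 29, -45.7, -6, -8.8, 60]
}}

```text
time: 1.35
tool_pos: [491.5, 26.4, 166.3]
tcp_rot: [-3.141, -0.0, 1.208]
contact_force: [0.9, 0.5, -0.4]
grip_width: 60.0
finger_force: 0.0
```

Call:
{"api": "step_arm", "payload": {
  "deltas": [0.5, 0.5, -35, 0, 60, 0, 0, -35, 0, 60, 0, 0, -25, 0, 60, 0, 0, -9, 0, 60, 0, 0, 0, 0, 60, 0, 0, 0, 0, 8, 0, 0, 0, 0, 8, 0, 0, 0, 0, 8, 0, 0, 0, 0, 8, 0, 0, 0, 0, 8]
}}

```text
time: 2.6
tool_pos: [491.6, 28.5, 62.9]
tcp_rot: [3.141, -0.0, 1.213]
contact_force: [2.9, -1.3, -1.5]
grip_width: 14.7
finger_force: 1.3
```

Fingers have closed on the post (14.7 mm). Now I pull about 38 mm along the opening direction.

Call:
{"api": "step_arm", "payload": {
  "deltas": [0, 0, 0, 0, 8, 0, 0, 0, 0, 8, -4.5, 1.7, 0, 0, 8, -4.5, 1.7, 0, 0, 8, -4.5, 1.7, 0, 0, 8, -4.5, 1.7, 0, 0, 8, -4.5, 1.7, 0, 0, 8, -4.5, 1.7, 0, 0, 8, -4.5, 1.7, 0, 0, 8, -4.5, 1.7, 0, 0, 8]
}}

```text
time: 3.85
tool_pos: [455.2, 42.2, 62.8]
tcp_rot: [3.141, 0.0, 1.213]
contact_force: [2.5, -2.6, 1.4]
grip_width: 13.3
finger_force: 30.0
```

Call:
{"api": "step_arm", "payload": {
  "deltas": [0, 0, 0, 0, 8, 0, 0, 0, 0, 8, 0, 0, 0, 0, 60, 0, 0, 0, 0, 60, 0, 0, 0, 0, 60, 0, 0, 35, 0, 60, 0, 0, 50, 0, 92, 0, 0, 20, 0, 92, 0, 0, 0, 0, 92, 0, 0, 0, 0, 92]
}}

```text
time: 5.1
tool_pos: [454.7, 42.2, 166.6]
tcp_rot: [-3.14, 0.001, 1.213]
contact_force: [-1.0, 0.0, -0.4]
grip_width: 88.2
finger_force: 0.0
```

```bash
python3 - <<'E'
from h import *
a=snap("top","pics/t1.png")[140:260,255:365,::-1]; b=snap("scene","pics/s1.png")[130:250,270:380,::-1]
o=np.hstack([cv2.resize(x,(400,436),interpolation=2) for x in(a,b)]); cv2.imwrite("pics/c1.png",o)
E
```

```text
(no output)
```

View pics/c1.png

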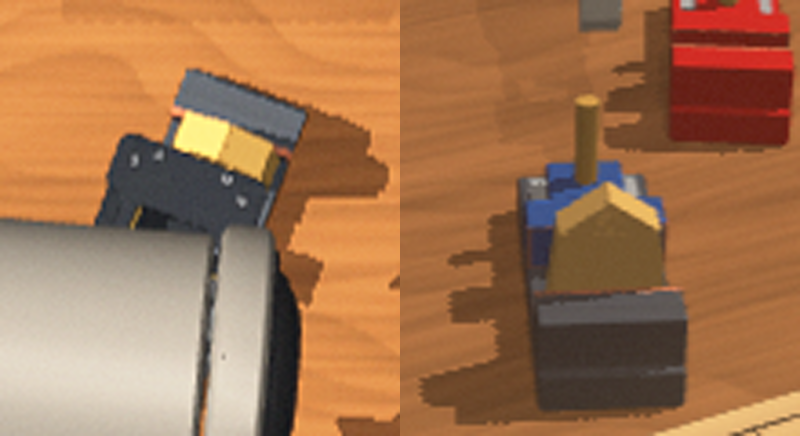

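Piece is still upright against the fixed jaw and the jaw stands well open, with a wide gap behind the piece. Post top is now at about (321,158) in the scene view. Moving to the piece.

Call:
{"api": "step_arm", "payload": {
  "deltas": [39, -15.1, 0, -0.3, 91, 39, -15.1, 0, 0, 91, 39, -15.2, 0, 0, 91, 0, 0, -35, 0, 91, 0, 0, -35, 0, 91, 0, 0, -25, 0, 91, 0, 0, -10, 0, 91, 0, 0, 0, 0, 91, 0, 0, 0, 0, 60, 0, 0, 0, 0, 40]
}}

```text
time: 6.45
tool_pos: [573.1, -3.3, 63.8]
tcp_rot: [3.14, -0.0, 1.208]
contact_force: [-0.5, 0.3, -0.8]
grip_width: 75.8
finger_force: 0.0
```

```bash
python3 - <<'E'
from h import *
o=get_obs(); print(o["tool_pos"],o["contact_force"],o["grip_width"])
b=snap("scene","pics/s2.png")[100:260,250:410,::-1]
cv2.imwrite("pics/c2.png",cv2.resize(b,(560,560),interpolation=2))
E
```

```text
[573.07867054  -3.32554197  63.78240001] [-0.46927127  0.28022769 -0.77137059] 75.78057226734884
```

View pics/c2.png

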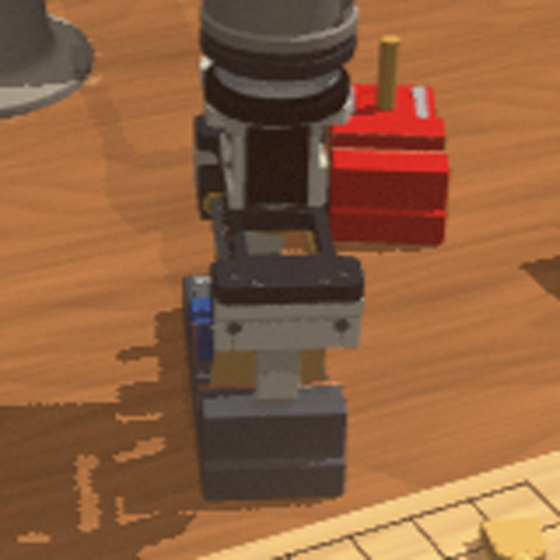

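The near finger is at about (275,375) in the crop, centred on the piece's width; the piece is undisturbed. Shift 1 mm back and close.

Call:
{"api": "step_arm", "payload": {
  "deltas": [-1.3, 0.3, -1, 0, 60, 0, 0, 0, 0, 40, 0, 0, 0, 0, 32, 0, 0, 0, 0, 28, 0, 0, 0, 0, 24, 0, 0, 0, 0, 20, 0, 0, 0, 0, 15, 0, 0, 0, 0, 15, 0, 0, 0, 0, 15, 0, 0, 0, 0, 15]
}}

```text
time: 7.75
tool_pos: [571.2, -3.0, 61.7]
tcp_rot: [3.141, -0.0, 1.208]
contact_force: [1.0, 0.5, 0.9]
grip_width: 22.1
finger_force: 30.0
```

Call:
{"api": "step_arm", "payload": {
  "deltas": [0, 0, 4, 0, 15, 0, 0, 8, 0, 15, 0, 0, 14, 0, 15, 0, 0, 18, 0, 15, 0, 0, 18, 0, 15, 0, 0, 14, 0, 15, 0, 0, 8, 0, 15, 0, 0, 2, 0, 15, 0, 0, 0, 0, 15, 0, 0, 0, 0, 15]
}}

```text
time: 9.0
tool_pos: [570.8, -2.9, 147.1]
tcp_rot: [-3.14, 0.0, 1.208]
contact_force: [0.1, 0.7, -0.6]
grip_width: 22.0
finger_force: 30.0
```

Call:
{"api": "step_arm", "payload": {
  "deltas": [-2, 14, 0, 0, 15, -4, 28, 0, 0, 15, -6, 42, 0, 0, 15, -6.5, 45, 0, 0, 15, -6.5, 45, 0, 0, 15, -6.5, 45, 0, 0, 15, -6.5, 45, 0, 0, 15, -6, 42, 0, 0, 15, -4, 28, 0, 0, 15, -2, 15, 0, 0, 15]
}}

```text
time: 10.25
tool_pos: [520.0, 348.0, 147.4]
tcp_rot: [-3.141, 0.0, 1.21]
contact_force: [-0.3, 0.7, -0.5]
grip_width: 22.0
finger_force: 30.0
```

```bash
python3 - <<'E'
from h import *
o=get_obs(); print(o["tool_pos"],o["contact_force"],o["grip_width"])
a=snap("top","pics/t3.png")[130:280,90:240,::-1]; b=snap("scene","pics/s3.png")[80:230,370:520,::-1]
cv2.imwrite("pics/c3.png",np.hstack([cv2.resize(x,(400,400),interpolation=2) for x in(a,b)]))
E
```

```text
[519.97310412 348.04289208 147.36132291] [-0.27468056  0.67932134 -0.51829768] 22.042788468215516
```

View pics/c3.png

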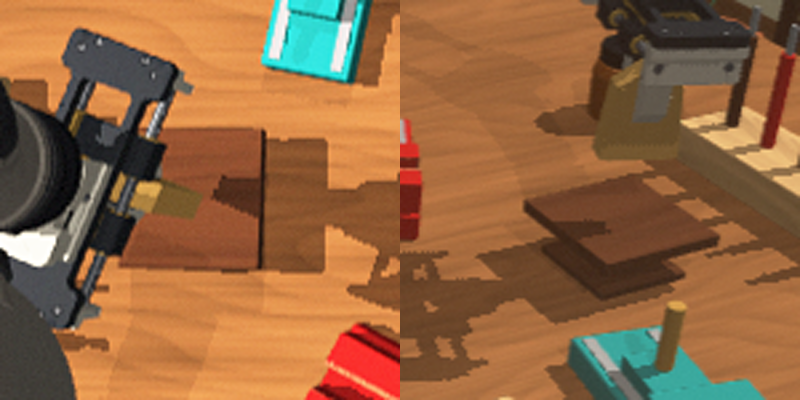

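The piece hangs upright over the empty stand, its foot about 60 mm above the top. Lowering, then gently touching down.

Call:
{"api": "step_arm", "payload": {
  "deltas": [0, 0, -10, 0, 15, 0, 0, -15, 0, 15, 0, 0, -15, 0, 15, 0, 0, -10, 0, 15, 0, 0, -5, 0, 15, 0, 0, -2, 0, 15, 0, 0, 0, 0, 15, 0, 0, -1, 0, 15, 0, 0, -1, 0, 15, 0, 0, 0, 0, 15]
}}

```text
time: 11.6
tool_pos: [521.1, 346.1, 88.8]
tcp_rot: [3.142, 0.0, 1.208]
contact_force: [-0.7, -0.9, -0.5]
grip_width: 21.8
finger_force: 30.0
```

Call:
{"api": "step_arm", "payload": {
  "deltas": [0, 0, -0.7, 0, 15, 0, 0, 0, 0, 15, 0, 0, -0.7, 0, 15, 0, 0, 0, 0, 15, 0, 0, -0.7, 0, 15, 0, 0, 0, 0, 15, 0, 0, 0, 0, 15, 0, 0, 0, 0, 15, 0, 0, 0, 0, 15, 0, 0, 0, 0, 15]
}}

```text
time: 12.85
tool_pos: [521.2, 346.1, 86.8]
tcp_rot: [3.141, -0.0, 1.208]
contact_force: [-0.1, -0.6, 1.2]
grip_width: 22.0
finger_force: 30.0
```

Call:
{"api": "step_arm", "payload": {
  "deltas": [0, 0, -0.5, 0, 15, 0, 0, 0, 0, 15, 0, 0, 0, 0, 15, 0, 0, 0, 0, 15, 0, 0, 0, 0, 15, 0, 0, 0, 0, 15, 0, 0, 0, 0, 15, 0, 0, 0, 0, 15, 0, 0, 0, 0, 15, 0, 0, 0, 0, 15]
}}

```text
time: 14.1
tool_pos: [521.2, 346.1, 86.7]
tcp_rot: [3.141, -0.0, 1.208]
contact_force: [-2.1, -0.8, 6.1]
grip_width: 21.6
finger_force: 30.0
```

Touched down (6 N upward). I'll open slowly and raise straight up.

Call:
{"api": "step_arm", "payload": {
  "deltas": [0, 0, 0, 0, 24, 0, 0, 0, 0, 28, 0, 0, 0, 0, 40, 0, 0, 0, 0, 60, 0, 0, 0, 0, 80, 0, 0, 0, 0, 80, 0, 0, 0, 0, 80, 0, 0, 5, 0, 80, 0, 0, 20, 0, 80, 0, 0, 30, 0, 80]
}}

```text
time: 15.35
tool_pos: [520.7, 345.8, 141.2]
tcp_rot: [-3.14, 0.001, 1.208]
contact_force: [-0.5, 0.2, 0.2]
grip_width: 80.1
finger_force: 0.0
```

Call:
{"api": "step_arm", "payload": {
  "deltas": [0, 0, 30, 0, 80, 0, 0, 20, 0, 80, -30, 0, 0, 0, 80, -40, 0, 0, 0, 80, -40, 0, 0, 0, 80, -20, 0, 0, 0, 80, 0, 0, 0, 0, 80, 0, 0, 0, 0, 80, 0, 0, 0, 0, 80, 0, 0, 0, 0, 80]
}}

```text
time: 16.6
tool_pos: [391.8, 345.9, 190.9]
tcp_rot: [-3.142, 0.0, 1.207]
contact_force: [0.4, 0.0, -0.2]
grip_width: 79.8
finger_force: 0.0
```

```bash
python3 - <<'E'
from h import *
o=get_obs(); print(o["tool_pos"],o["contact_force"],o["grip_width"],o["finger_force"])
a=snap("top","pics/t4.png")[130:280,110:340,::-1]; b=snap("scene","pics/s4.png")[80:230,290:520,::-1]
cv2.imwrite("pics/c4.png",np.vstack([cv2.resize(x,(460,300),interpolation=2) for x in(a,b)]))
E
```

```text
[391.75741434 345.9157343  190.8983257 ] [ 0.35914451  0.048822   -0.22463033] 79.76414930119945 0.0
```

View pics/c4.png

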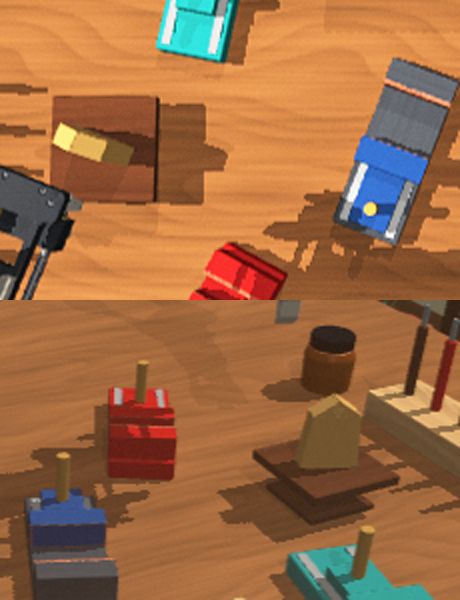

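The piece stands upright and released at the middle of the stand, at about (93,143) in the top crop. The blue jaw is wide open, with the post at (370,209). Handing in.

```bash
python3 -c "
from plant import *
print(close_job())"
```

```text
the job is handed in; nothing more can be done
None
```

The job is handed in (no verdict came back): the vise jaw was pulled about 38 mm open and left there, the display piece stands upright and released near the middle of the empty stand, and the arm never went near the small piece.

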